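Present a cast lever to the optical gauge

ROBOT

A 7-joint arm with a two-finger parallel gripper is mounted at the origin on a cart in front of the work surface, level with it; the furniture and walls round the work are solid. World frame = base frame: x ahead of the robot, y to its left, z up, the work surface at z = 0. Lengths are in m, angles in rad, forces in N, time in s.
With the tool pointing down it reaches from about 0.425 to 0.875 m from the base axis. Payload 4.7 kg.
Tool frame: the origin (TCP) lies on the centre line of the jaws, within the pads' length; the fingertips stand ahead of it and the grasp point (between the pads) lies 8 mm behind it (ctrl.finger_overhang is the x of the fingertips in the tool frame, in m); x points along the fingers, z is the direction in which the jaws open and shut, and the axes are right-handed (so a half turn about x gives the same grasp; the last joint's range is limited). The gripper opens to 87 mm and grips with 3 to 60 N. Pads are 19 mm wide; open, the fingers measure 117 mm over their backs; the gripper's body (75 mm by 190 mm) begins 51 mm behind the grasp point.
Start: joints at [-1.236, 0.321, -0.07, 1.45, 0.023, 1.371, -0.057], TCP at [0.205, 0.617, 0.234] pointing down, gripper open.
Joint ranges: [-2.86, 2.86], [-0.3, 2.09], [-1.38, 1.24], [0.06, 2.45], [-1.56, 4.7], [0.09, 2.05], [-2.69, 2.69]. Speed limits (rad/s): [2.57, 2.57, 3.14, 3.14, 3.14, 3.14, 3.14].

INTERFACE

Orientations are given as a rotation vector (axis times angle).
In Python, from bench import readout, viewer, job, nets, ctrl gives the robot as it stands.
- The arm moves only by the shell command python3 -m creep 'ROWS' [FORCE]. ROWS is JSON, a list of rows, each an object with "linear": the shift along the tool's x, y, z in m, a list of three; "twist": the turn, a rotation vector about the tool's x, y, z in degrees, a list of three; "fingers": the gripper's target within -1 to 1 (shut at 1, half-way at 0, fully open at -1). A call has 1 to 8 rows; each row is the pose to reach, as a shift and turn from the pose commanded when the call began, along the tool's axes at that moment; what a row does not reach only later rows make up. A row lasts 1/12 s, in which the tool goes at most 41.7 mm and 7.16 degrees, less where a joint would pass 70% of its speed; a pose out of reach is approached as far as the arm can. A call with a gripper value outside its range is refused whole. The fingers move at their own pace and stop on an object; FORCE is the grip in N (left out, the last holds). Time passes only in rows, so rows that repeat a pose let the fingers close. It gives the time, the measured TCP pose, the force and the opening at its end, in the units of the state.
- readout.get_state(): the state, without advancing time (a new reading comes with each control period).
- viewer.get_image(name): name is "side" or "top" or "wrist"; returns (picture, depth): 384x512x3 uint8, red, green, blue; 384x512 float32, m along the optical axis (not along the pixel's ray), 0 where there is no reading.
- viewer.camera_params(name): a dict with "K" (3x3 intrinsics, pixels), "cam_to_world" (4x4, takes a point from camera to world coordinates). Camera axes: x right, y down, z forward; pixel columns grow to the right and rows downward; lengths in m; the calibration is good to about 2 mm. A picture is of the moment at which its call begins: read the wrist's pose just before it. camera_params takes no time and is no camera call; for the wrist camera it gives the pose at the moment of the call.
- job.close_job(): hands the job in, once; it reports no verdict.
Trained networks look in the newest picture that a camera, given by its name, has taken for a name from the list of things; names that differ only in an ending like _2 or _b are one class to them, and where a whole thing is asked for, a point or a joint stands for the part that bears it (a point fixed in the world has none). Each returns a list of dicts, best first, with "conf" (0 to 1); they miss things now and then, are a little off and sometimes report something else, mostly with a low value. They report only what shows in the picture. A call takes as long as a camera call. They do not tell look-alikes from the thing itself.
- nets.boxes_of(camera, label): "centre" ([x, y, z] in m, in world coordinates, good to about 4 mm: the middle of the surface that is visible of it).
- nets.place_of(camera, label): "centre" ([x, y, z] in m, in world coordinates, good to about 4 mm: a listed point, or the origin of a listed thing).
The state is a dict: "time": time; "joint_positions": joint angles; "qd": joint speeds; "joint_torque": joint torques, N m; "position": TCP position; "tool_rot": TCP orientation; "ft_force": force on the tool from outside, world axes, zero at the start; "torque": the same for the moment, N m; "grip_width": opening from 0.0 (shut) to 1.0 (fully open).
Only numpy, scipy, OpenCV 4.12 (cv2) and the standard library are available. Lean on these libraries where they do the work, as an engineer would, in place of code of your own. Each camera call takes 0.05 s, during which the arm holds its last target.

TASK

Start the optical gauge by pressing the keys on its pod right down one at a time, green, then white, then blue, letting each spring back. Then pick up the cast lever by its balance point, near the heavy boss, without tipping it, and hold it level and still about 8 cm above the gauge, boss over the large window and small eye over the small one. Finish while still holding it there, touching nothing else with it, and leave the other things where they stand.

Things in the scene. Friction and masses are not known exactly. Their poses are not given: they have to be found in the camera images.
- lever: loose cast lever, 0.28-0.52 kg, lying on the bench: heavy bright steel boss (52 mm across, 36 tall, brass bush), slim grey straight web (14 mm wide, 20 high, underside 12 above the bench), small bright steel eye (26 mm across, 36 tall) 190 mm from the boss, centre to centre. Origin: centre of the boss's underside; x along the web from boss to eye, z up
- lever_balance (a point): the lever's balance point: the centre of mass lies just under it, on the web 54 mm from the boss's axis towards the eye; this point is at mid-height of the web, 22 mm above the lever's underside; axes as the lever's
- lever_boss (a point): centre of the underside of the lever's large boss
- lever_eye (a point): centre of the underside of the lever's small eye
- gauge: optical gauge, fixed to the bench: white low plate 285 x 100 mm, 19 mm high with its windows, with one large (60 mm) and one small (32 mm) round green glass window, 190 mm apart, and a black stripe between them. Origin: centre of its underside; x points from the large window to the small one, z up
- window_large (a point): centre of the top of the gauge's large round window, 19 mm above the bench; z up
- window_small (a point): centre of the top of the gauge's small round window, 19 mm above the bench; z up
- keypod: the gauge's control pod, fixed to the bench: grey flat box 80 x 180 mm, 22 mm high, with three round spring keys (green, white, blue) in a row, 52 mm apart; which colour sits where differs from run to run. Origin: centre of its underside; y along the row of keys
- key_green (a joint): travel of the green key, 0 (up) to 0.006 m (right down); it springs back; about 1.2 N starts it and 4 N holds it right down
- key_white (a joint): travel of the white key, the same
- key_blue (a joint): travel of the blue key, the same
- key_green_top (a point): centre of the top of the green key, 28 mm across, standing about 45 mm above the bench and 10 mm proud of its round 44 mm grey collar; it is pressed straight down
- key_white_top (a point): centre of the top of the white key, 28 mm across, standing about 45 mm above the bench and 10 mm proud of its round 44 mm grey collar; it is pressed straight down
- key_blue_top (a point): centre of the top of the blue key, 28 mm across, standing about 45 mm above the bench and 10 mm proud of its round 44 mm grey collar; it is pressed straight down
- tube_rack: bystander, loose: white test-tube rack with glass tubes, 60 x 200 x 132 mm; origin at the centre of its underside
- reagent_bottle: bystander, loose: clear glass bottle of pale powder with a blue screw cap, 56 mm across, 134 mm tall; origin at the centre of its underside
- white_jar: bystander, loose: pale jar with a black lid, 86 mm across, 160 mm tall; origin at the centre of its underside
- steel_cup: bystander, loose: open steel cup, 65 mm across, 88 mm tall; origin at the centre of its underside
- twist_timer: bystander, loose: white round twist timer, 68 mm across, 47 mm tall; origin at the centre of its underside
- blue_cap: bystander, loose: loose blue screw cap lying on the bench, 53 mm across, 26 mm tall; origin at the centre of its underside
Things that resemble listed ones, but are neither listed nor needed, are in the scene too. Of the things shaped like the lever, the steel one is meant.

How it is judged:
By the outcome, as a careful person would: the job done as asked, in the order asked, and still so for the second after the job is handed in, while the arm keeps its last pose, push and grip.
It also fails if it takes over 61 s, if anything falls off the work surface, if the arm or the gripper's body presses on something with over 40 N, if the wrist force passes 120 N, or if a joint passes its speed limit or range.

## Working session

There is one attempt and no reset: what is moved stays moved. The work goes in short steps, Python scripts to look and compute and a shell command to move; the robot and the scene stay as the last step left them, time stands still between calls to the robot, and variables do not carry over. Pictures are saved under pics/ and viewed, and the job is handed in when it is done.

```bash
ls; mkdir -p pics; python3 - <<'E'
from bench import readout, viewer, job, nets, ctrl
import cv2
s=readout.get_state();print(s)
print(ctrl.finger_overhang)
for c in ["side","top","wrist"]:
    p,d=viewer.get_image(c);cv2.imwrite(f"pics/{c}0.png",p[:,:,::-1])
    print(c,viewer.camera_params(c))
for l in ["lever","lever_balance","lever_boss","lever_eye","gauge","window_large","window_small","key_green_top","key_white_top","key_blue_top"]:
    for c in ["top","side"]:
        print(l,c,[( [round(float(x),3) for x in r["centre"]],round(r["conf"],2)) for r in nets.place_of(c,l)][:4])
E
```

```text
pics
{'time': 0.0, 'joint_positions': array([-1.23591224,  0.32181165, -0.07008856,  1.4517036 ,  0.0225928 ,
        1.3707918 , -0.05689957]), 'qd': array([ 1.71958937e-04, -9.22469338e-05, -5.67102569e-04, -2.35271944e-04,
       -1.20626484e-03,  1.47676414e-04,  1.76524986e-04]), 'joint_torque': array([-2.98444538e-04, -4.91285133e+01, -4.04126253e-01, -3.12529850e+01,
       -6.40522619e-02,  4.37783904e-02,  1.68005549e-04]), 'position': array([0.20482226, 0.61631117, 0.23245454]), 'tool_rot': array([-0.97095955,  1.3455852 ,  0.96896901]), 'ft_force': array([ 0.50410909, -0.78484305, -0.13271095]), 'torque': array([-0.00511695, -0.03064508, -0.00413803]), 'grip_width': 0.9971161898895989}
0.011
side {'K': array([[445.6193479 ,   0.        , 263.33979737],
       [  0.        , 445.6193479 , 194.2026629 ],
       [  0.        ,   0.        ,   1.        ]]), 'cam_to_world': array([[-0.96450149, -0.15201645,  0.21593488,  0.14295244],
       [-0.26375372,  0.51406265, -0.81619456,  1.29846866],
       [ 0.01307094, -0.8441745 , -0.5359091 ,  0.96774862],
       [ 0.        ,  0
[... 1567 characters left out ...]
([0.502, 0.401, 0.043], 0.45)]
gauge top [([0.575, 0.046, 0.002], 0.75)]
gauge side [([0.574, 0.045, 0.001], 0.56)]
window_large top [([0.548, 0.138, 0.02], 0.98)]
window_large side [([0.553, 0.135, 0.018], 0.67)]
window_small top [([0.596, -0.05, 0.019], 0.9)]
window_small side [([0.598, -0.044, 0.023], 0.82)]
key_green_top top [([0.498, 0.345, 0.046], 0.36), ([0.651, 0.387, 0.0], 0.18)]
key_green_top side [([0.499, 0.342, 0.048], 0.51)]
key_white_top top [([0.501, 0.295, 0.043], 0.45), ([0.496, 0.345, 0.045], 0.38), ([0.646, 0.475, 0.002], 0.16)]
key_white_top side [([0.501, 0.292, 0.041], 0.53)]
key_blue_top top [([0.5, 0.397, 0.043], 0.46)]
key_blue_top side [([0.5, 0.398, 0.043], 0.61)]
```

View pics/top0.png

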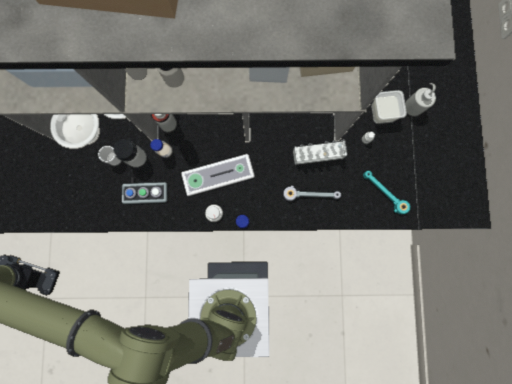

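View pics/side0.png

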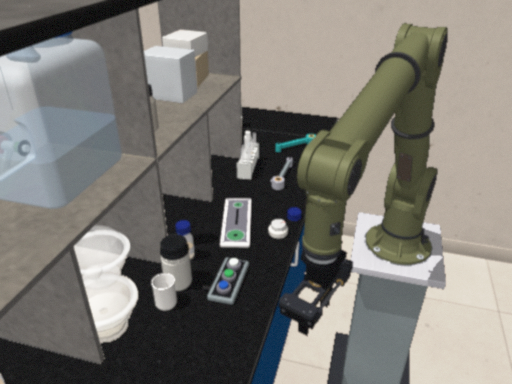

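View pics/wrist0.png

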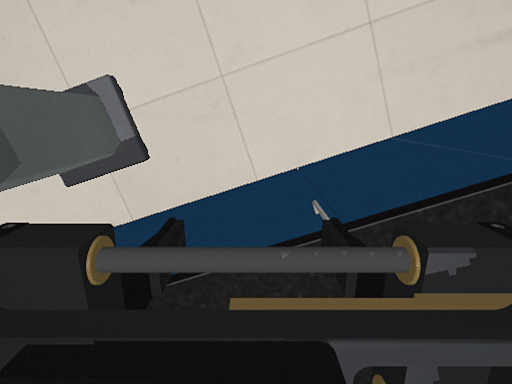

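The top view shows the steel lever at about (290,193)-(338,195), boss on the left, with the teal look-alike at (370-405,175-208). The pod is at (143,192), reading blue, green, white from left to right, and the gauge is at (218,175). All of this agrees with the networks. Next: bystanders, tool axes and depth clearances.

```bash
cat > h.py <<'E'
from bench import readout, viewer, job, nets, ctrl
import numpy as np, cv2
from scipy.spatial.transform import Rotation as R
np.set_printoptions(precision=4,suppress=True)
def pts(c):
    p,d=viewer.get_image(c);m=viewer.camera_params(c);K=m["K"];T=m["cam_to_world"]
    v,u=np.mgrid[:384,:512];P=np.stack([(u-K[0,2])/K[0,0]*d,(v-K[1,2])/K[1,1]*d,d],-1)
    W=P@T[:3,:3].T+T[:3,3];W[d==0]=np.nan
    return p,W
def st():
    s=readout.get_state();Rm=R.from_rotvec(s["tool_rot"]).as_matrix()
    return s,s["position"],Rm
def to(target,jaw=None):
    """shift/twist in tool axes to target TCP with tool down, jaw yaw vector (xy)"""
    s,p,Rm=st()
    print("t",s["time"],"pos",p,"F",s["ft_force"],"w",s["grip_width"])
    print("axes x,y,z cols:\n",Rm)
    print("linear",Rm.T@(np.array(target)-p))
    if jaw is not None:
        z=np.array([*jaw,0.])/np.linalg.norm(jaw);x=np.array([0,0,-1.]);y=np.cross(z,x)
        Rt=np.stack([x,y,z],1);print("twist",R.from_matrix(Rm.T@Rt).as_rotvec(degrees=True))
E
python3 - <<'E'
from h import *
to([.5,.344,.16],[1,0])
for l in ["tube_rack","reagent_bottle","white_jar","steel_cup","twist_timer","blue_cap","keypod"]:
    for c in ["top","side"]:
        print(l,c,[( [round(float(x),3) for x in r["centre"]],round(r["conf"],2)) for r in nets.place_of(c,l)][:2])
p,W=pts("top")
# shelf/obstacles map: max height on grid
for x0 in np.arange(.3,1.0,.05):
    row=[]
    for y0 in np.arange(-.6,.65,.05):
        m=(W[...,0]>=x0)&(W[...,0]<x0+.05)&(W[...,1]>=y0)&(W[...,1]<y0+.05)
        row.append("%4d"%(np.nanmax(W[...,2][m])*1000) if m.any() else "   .")
    print("%.2f"%x0," ".join(row))
E
```

```text
t 1.15 pos [0.205  0.6168 0.2336] F [-0.2049 -0.072   0.2555] w 0.9979433654542582
axes x,y,z cols:
 [[ 0.0001 -0.949   0.3154]
 [ 0.0001  0.3154  0.949 ]
 [-1.     -0.0001  0.0001]]
linear [ 0.0736 -0.366  -0.1659]
twist [71.6177  0.0068 -0.0006]
tube_rack top [([0.66, -0.376, -0.002], 0.69)]
tube_rack side [([0.656, -0.368, -0.002], 0.86)]
reagent_bottle top [([0.677, 0.266, 0.002], 0.57)]
reagent_bottle side [([0.673, 0.262, -0.001], 0.78)]
white_jar top [([0.65, 0.384, -0.001], 0.81)]
white_jar side [([0.648, 0.389, 0.001], 0.89), ([0.552, 0.134, 0.017], 0.64)]
steel_cup top [([0.649, 0.474, 0.003], 0.8), ([0.501, 0.295, 0.047], 0.54)]
steel_cup side [([0.649, 0.477, 0.001], 0.63), ([0.498, 0.343, 0.048], 0.54)]
twist_timer top [([0.414, 0.062, -0.001], 0.57), ([0.498, 0.294, 0.043], 0.45)]
twist_timer side [([0.5, 0.347, -0.002], 0.31)]
blue_cap top [([0.379, -0.06, 0.001], 0.5)]
blue_cap side [([0.374, -0.059, -0.002], 0.63)]
keypod top [([0.498, 0.343, 0.003], 0.78), ([0.49, -0.253, -0.001], 0.52)]
keypod side [([0.504, 0.343, -0.001], 0.7)]
0.30    7    5    6   10    6    6 
[... 1084 characters left out ...]
  825  827  826  826  826  388  388  388  388  389
0.75    9  827  827  826  827  827  827  826  826  826  827  827  882  882  875  866  857  849  840  826  525  525  527  525  387
0.80    6    0  503  424  438  447  452  496  497  486  457  388  388  388  509  507  468  500  492    .  114  378  381    5  386
0.85    7    .  386  387    .    .  389  384    .    .  386  387  387  387  389  385  397    .    .    .    .    .    .    .    .
0.90    .    .    .    .    .    .    .    .    .    .    .    .    .    .    .    .    .    .    .    .    .    .    .    .    .
0.95    .    .    .    .    .    .    .    .    .    .    .    .    .    .    .    .    .    .    .    .    .    .    .    .    .
```

```bash
python3 -m creep '[{"linear":[0.03,-0.18,-0.08],"twist":[-18.4,0,0],"fingers":1},{"linear":[0.03,-0.18,-0.08],"twist":[-18.4,0,0],"fingers":1},{"linear":[0.03,-0.18,-0.08],"twist":[-18.4,0,0],"fingers":1},{"linear":[0.03,-0.18,-0.08],"twist":[-18.4,0,0],"fingers":1},{"linear":[0.03,-0.18,-0.08],"twist":[-18.4,0,0],"fingers":1},{"linear":[0.03,-0.18,-0.08],"twist":[-18.4,0,0],"fingers":1}]' 20
python3 -c "
from h import *
to([.499,.345,.10],[0,1])"
```

```text
time: 2.4
position: [0.3587, 0.4765, 0.2027]
tool_rot: [-1.206, 1.216, 1.195]
ft_force: [1.1, 0.5, 0.6]
grip_width: 0.63
t 2.4 pos [0.3587 0.4765 0.2027] F [1.0837 0.5312 0.6234] w 0.6303186219179904
axes x,y,z cols:
 [[ 0.0036 -0.9999  0.0123]
 [-0.0051  0.0123  0.9999]
 [-1.     -0.0037 -0.005 ]]
linear [ 0.1038 -0.1415 -0.1292]
twist [-0.7048 -0.2885  0.2083]
```

```bash
python3 -m creep '[{"linear":[0.02,-0.035,-0.032],"twist":[0,0,0],"fingers":1},{"linear":[0.045,-0.07,-0.064],"twist":[0,0,0],"fingers":1},{"linear":[0.07,-0.1,-0.092],"twist":[0,0,0],"fingers":1},{"linear":[0.09,-0.125,-0.115],"twist":[0,0,0],"fingers":1},{"linear":[0.1035,-0.1415,-0.129],"twist":[0,0,0],"fingers":1},{"linear":[0.1035,-0.1415,-0.129],"twist":[0,0,0],"fingers":1},{"linear":[0.1035,-0.1415,-0.129],"twist":[0,0,0],"fingers":1},{"linear":[0.1035,-0.1415,-0.129],"twist":[0,0,0],"fingers":1}]'
python3 - <<'E'
from h import *
to([.499,.345,.10],[0,1])
for c in ["side","wrist"]:
    p,W=pts(c);cv2.imwrite(f"pics/{c}1.png",p[:,:,::-1])
E
```

```text
time: 3.07
position: [0.4918, 0.3556, 0.1]
tool_rot: [-1.208, 1.21, 1.21]
ft_force: [-0.6, 0.8, 0.6]
grip_width: 0.041
t 3.0667 pos [0.4918 0.3556 0.1   ] F [-0.616   0.7637  0.6462] w 0.04148333364151069
axes x,y,z cols:
 [[-0.0009 -1.      0.0006]
 [ 0.0004  0.0006  1.    ]
 [-1.      0.0009  0.0004]]
linear [-0.     -0.0072 -0.0106]
twist [-0.033   0.0225 -0.0531]
```

View pics/side1.png

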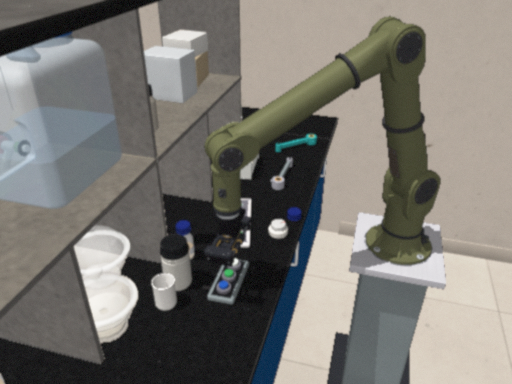

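View pics/wrist1.png

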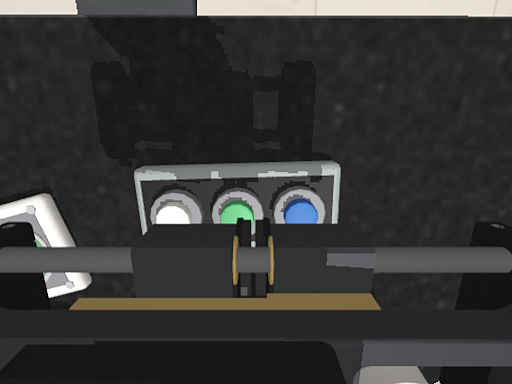

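The wrist view shows white (172,215), green (237,213) and blue (300,213), with the closed fingertips over the green key. I'll let the arm settle and re-measure.

```bash
python3 - <<'E'
from h import *
to([.499,.345,.060],[0,1])
for l in ["key_green_top","key_white_top","key_blue_top"]:
    print(l,[( r["centre"],round(r["conf"],2)) for r in nets.place_of("wrist",l)][:2])
E
```

```text
t 3.1667 pos [0.491  0.3579 0.1012] F [-0.6596  0.2419  0.5695] w 0.015011269040488807
axes x,y,z cols:
 [[ 0.0005 -1.     -0.0033]
 [ 0.0023 -0.0033  1.    ]
 [-1.     -0.0005  0.0023]]
linear [ 0.0412 -0.0079 -0.013 ]
twist [0.1905 0.1339 0.0267]
key_green_top [([0.4977, 0.3476, 0.042], 0.9)]
key_white_top [([0.4996, 0.2972, 0.0487], 0.61)]
key_blue_top [([0.4962, 0.3965, 0.0448], 0.88)]
```

```bash
python3 -m creep '[{"linear":[0.0,-0.007,-0.012],"twist":[0,0,0],"fingers":1},{"linear":[0.0,-0.007,-0.012],"twist":[0,0,0],"fingers":1},{"linear":[0.02,-0.007,-0.012],"twist":[0,0,0],"fingers":1},{"linear":[0.038,-0.007,-0.012],"twist":[0,0,0],"fingers":1},{"linear":[0.038,-0.007,-0.012],"twist":[0,0,0],"fingers":1},{"linear":[0.038,-0.007,-0.012],"twist":[0,0,0],"fingers":1}]'
python3 -c "
from h import *
to([.498,.346,.0500],[0,1])"
```

```text
time: 3.82
position: [0.4987, 0.3423, 0.0614]
tool_rot: [-1.209, 1.212, 1.209]
ft_force: [-0.1, 0.2, 0.2]
grip_width: 0.001
t 3.8167 pos [0.4987 0.3423 0.0614] F [-0.1219  0.2036  0.2212] w 0.001125028184727543
axes x,y,z cols:
 [[-0.0016 -1.      0.0003]
 [-0.0015  0.0003  1.    ]
 [-1.      0.0016 -0.0015]]
linear [0.0114 0.0007 0.0037]
twist [-0.0152 -0.0883 -0.0939]
```

```bash
python3 -m creep '[{"linear":[0.003,0,0.003],"twist":[0,0,0],"fingers":1},{"linear":[0.006,0,0.003],"twist":[0,0,0],"fingers":1},{"linear":[0.008,0,0.003],"twist":[0,0,0],"fingers":1},{"linear":[0.010,0,0.003],"twist":[0,0,0],"fingers":1},{"linear":[0.012,0,0.003],"twist":[0,0,0],"fingers":1},{"linear":[0.012,0,0.003],"twist":[0,0,0],"fingers":1}]'
python3 -c "
from h import *
to([.498,.346,.0490],[0,1])"
```

```text
time: 4.32
position: [0.4997, 0.3471, 0.0507]
tool_rot: [-1.209, 1.207, 1.209]
ft_force: [0.5, 2.2, 3.5]
grip_width: 0.005
t 4.3167 pos [0.4997 0.3471 0.0507] F [0.514  2.1949 3.5081] w 0.004832683184466588
axes x,y,z cols:
 [[ 0.0015 -1.     -0.0006]
 [ 0.0016 -0.0006  1.    ]
 [-1.     -0.0015  0.0016]]
linear [ 0.0017  0.0017 -0.0011]
twist [0.0323 0.0924 0.0857]
```

3.5 N so far; press deeper until it's clearly on the stop.

```bash
python3 -m creep '[{"linear":[0.002,0,0],"twist":[0,0,0],"fingers":1},{"linear":[0.003,0,0],"twist":[0,0,0],"fingers":1},{"linear":[0.003,0,0],"twist":[0,0,0],"fingers":1},{"linear":[0.003,0,0],"twist":[0,0,0],"fingers":1}]'
python3 -c "
from h import *
to([.498,.346,.0490],[0,1])"
```

```text
time: 4.65
position: [0.4997, 0.3471, 0.0498]
tool_rot: [-1.209, 1.207, 1.209]
ft_force: [-3.7, -0.8, 14.0]
grip_width: 0.0
t 4.65 pos [0.4997 0.3471 0.0498] F [-3.687  -0.8452 14.0297] w 0.0004897870958394247
axes x,y,z cols:
 [[ 0.0014 -1.     -0.0006]
 [ 0.0018 -0.0006  1.    ]
 [-1.     -0.0014  0.0018]]
linear [ 0.0007  0.0017 -0.0011]
twist [0.0317 0.1055 0.0805]
```

Hard stop reached (14 N, tip at 38.8 mm). Lift, then on to white.

```bash
python3 -m creep '[{"linear":[-0.015,0,0],"twist":[0,0,0],"fingers":1},{"linear":[-0.03,0,0],"twist":[0,0,0],"fingers":1},{"linear":[-0.03,0,-0.02],"twist":[0,0,0],"fingers":1},{"linear":[-0.03,0,-0.052],"twist":[0,0,0],"fingers":1},{"linear":[-0.03,0,-0.052],"twist":[0,0,0],"fingers":1},{"linear":[-0.03,0,-0.052],"twist":[0,0,0],"fingers":1},{"linear":[-0.013,0,-0.052],"twist":[0,0,0],"fingers":1},{"linear":[-0.013,0,-0.052],"twist":[0,0,0],"fingers":1}]'
python3 - <<'E'
from h import *
p,W=pts("wrist");cv2.imwrite(f"pics/wrist2.png",p[:,:,::-1])
to([.500,.295,.0495],[0,1])
E
```

```text
time: 5.32
position: [0.4973, 0.2938, 0.0576]
tool_rot: [-1.21, 1.213, 1.212]
ft_force: [-1.1, -0.7, -0.8]
grip_width: 0.008
t 5.3667 pos [0.4975 0.294  0.0584] F [-0.4976 -0.013   0.3097] w 0.006905373680999931
axes x,y,z cols:
 [[-0.0035 -1.     -0.0012]
 [-0.002  -0.0012  1.    ]
 [-1.      0.0035 -0.002 ]]
linear [ 0.0089 -0.0026  0.001 ]
twist [ 0.0682 -0.1151 -0.2007]
```

View pics/wrist2.png

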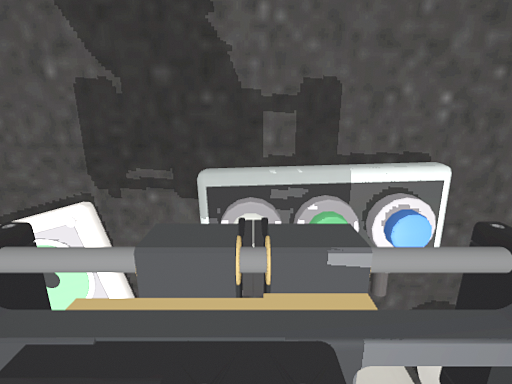

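Fingers are centred over white (252,212) and green has sprung back. Press white.

```bash
python3 -m creep '[{"linear":[0.003,-0.002,0.001],"twist":[0,0,0],"fingers":1},{"linear":[0.006,-0.002,0.001],"twist":[0,0,0],"fingers":1},{"linear":[0.009,-0.002,0.001],"twist":[0,0,0],"fingers":1},{"linear":[0.011,-0.002,0.001],"twist":[0,0,0],"fingers":1},{"linear":[0.012,-0.002,0.001],"twist":[0,0,0],"fingers":1},{"linear":[0.012,-0.002,0.001],"twist":[0,0,0],"fingers":1},{"linear":[0.012,-0.002,0.001],"twist":[0,0,0],"fingers":1}]'
```

```text
time: 5.95
position: [0.5016, 0.2962, 0.0499]
tool_rot: [-1.209, 1.207, 1.21]
ft_force: [-2.1, -0.3, 8.4]
grip_width: 0.002
```

```bash
python3 -m creep '[{"linear":[0.002,0,0],"twist":[0,0,0],"fingers":1},{"linear":[0.002,0,0],"twist":[0,0,0],"fingers":1}]'
python3 -m creep '[{"linear":[-0.015,0,0],"twist":[0,0,0],"fingers":1},{"linear":[-0.03,0,0],"twist":[0,0,0],"fingers":1},{"linear":[-0.03,0,0.03],"twist":[0,0,0],"fingers":1},{"linear":[-0.03,0,0.065],"twist":[0,0,0],"fingers":1},{"linear":[-0.03,0,0.101],"twist":[0,0,0],"fingers":1},{"linear":[-0.03,0,0.101],"twist":[0,0,0],"fingers":1},{"linear":[-0.03,0,0.101],"twist":[0,0,0],"fingers":1},{"linear":[-0.015,0,0.101],"twist":[0,0,0],"fingers":1}]'
python3 - <<'E'
from h import *
p,W=pts("wrist");cv2.imwrite(f"pics/wrist3.png",p[:,:,::-1])
to([.499,.397,.0495],[0,1])
E
```

```text
time: 6.12
position: [0.5017, 0.2962, 0.0496]
tool_rot: [-1.209, 1.207, 1.21]
ft_force: [-5.9, -2.3, 19.5]
grip_width: 0.007
time: 6.78
position: [0.5029, 0.3971, 0.0634]
tool_rot: [-1.21, 1.204, 1.208]
ft_force: [0.8, 0.2, 0.2]
grip_width: 0.003
t 6.8333 pos [0.5009 0.3944 0.0587] F [-0.5573 -0.3762 -2.1613] w 0.00697857891009178
axes x,y,z cols:
 [[-0.001  -1.      0.0003]
 [-0.0025  0.0003  1.    ]
 [-1.      0.001  -0.0025]]
linear [0.0092 0.0019 0.0026]
twist [-0.0161 -0.1424 -0.0576]
```

View pics/wrist3.png

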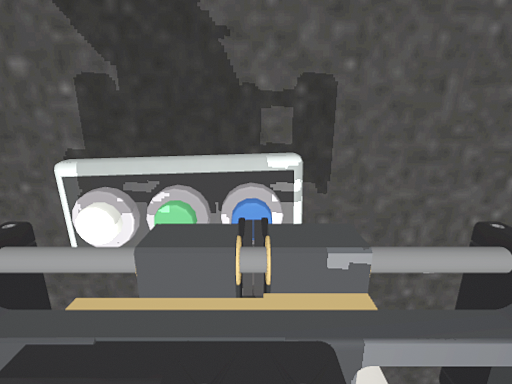

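White (100,222) and green (175,215) are both back up, and the fingers are centred over blue (251,212). Press blue.

```bash
python3 -m creep '[{"linear":[0.003,0.001,0.001],"twist":[0,0,0],"fingers":1},{"linear":[0.006,0.001,0.001],"twist":[0,0,0],"fingers":1},{"linear":[0.009,0.001,0.001],"twist":[0,0,0],"fingers":1},{"linear":[0.011,0.001,0.001],"twist":[0,0,0],"fingers":1},{"linear":[0.013,0.001,0.001],"twist":[0,0,0],"fingers":1},{"linear":[0.013,0.001,0.001],"twist":[0,0,0],"fingers":1},{"linear":[0.013,0.001,0.001],"twist":[0,0,0],"fingers":1}]'
```

```text
time: 7.42
position: [0.5004, 0.3963, 0.0499]
tool_rot: [-1.21, 1.21, 1.209]
ft_force: [-3.4, -5.2, 11.3]
grip_width: 0.006
```

```bash
python3 -m creep '[{"linear":[0.001,0,0],"twist":[0,0,0],"fingers":1},{"linear":[0.001,0,0],"twist":[0,0,0],"fingers":1},{"linear":[-0.03,0,0],"twist":[0,0,0],"fingers":1},{"linear":[-0.07,0,0],"twist":[0,0,0],"fingers":1},{"linear":[-0.11,0,0],"twist":[0,0,0],"fingers":1},{"linear":[-0.15,0,0],"twist":[0,0,0],"fingers":0.5},{"linear":[-0.18,0,0],"twist":[0,0,0],"fingers":0},{"linear":[-0.18,0,0],"twist":[0,0,0],"fingers":-0.4}]'
python3 - <<'E'
from h import *
p,W=pts("wrist");cv2.imwrite(f"pics/wrist4.png",p[:,:,::-1])
to([.486,-.305,.20],[1,-.037])
E
```

```text
time: 8.08
position: [0.5033, 0.3998, 0.237]
tool_rot: [-1.207, 1.194, 1.206]
ft_force: [1.6, 0.6, 0.6]
grip_width: 0.149
t 8.1333 pos [0.5022 0.3989 0.2333] F [-0.3515  0.1729 -0.3697] w 0.19172453094651634
axes x,y,z cols:
 [[ 0.0072 -1.     -0.0002]
 [ 0.0067 -0.0002  1.    ]
 [-1.     -0.0072  0.0067]]
linear [ 0.0285  0.0166 -0.7041]
twist [92.1296  0.6298  0.014 ]
```

View pics/wrist4.png

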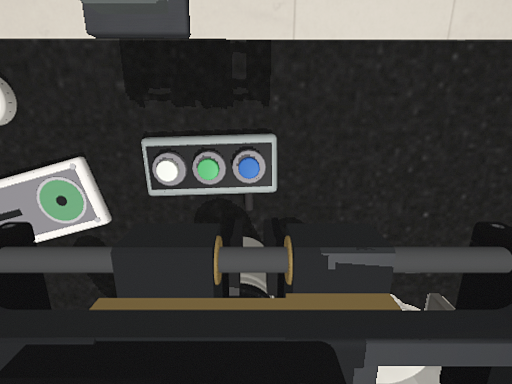

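All three keys are up (168,168), (208,168), (248,165). Travel to the lever.

```bash
python3 -m creep '[{"linear":[0,0,-0.03],"twist":[5,0,0],"fingers":-0.4},{"linear":[0,0,-0.07],"twist":[11,0,0],"fingers":-0.4},{"linear":[0,0.003,-0.11],"twist":[17,0,0],"fingers":-0.4},{"linear":[0,0.005,-0.15],"twist":[23,0,0],"fingers":-0.4},{"linear":[0,0.007,-0.19],"twist":[29,0,0],"fingers":-0.4},{"linear":[0,0.008,-0.23],"twist":[35,0,0],"fingers":-0.4},{"linear":[0,0.008,-0.27],"twist":[40,0,0],"fingers":-0.4},{"linear":[0,0.008,-0.31],"twist":[46,0,0],"fingers":-0.4}]'
python3 -c "
from h import *
to([.486,-.305,.20],[1,-.037])"
```

```text
time: 8.8
position: [0.4912, 0.0853, 0.2269]
tool_rot: [-0.597, 1.488, 0.598]
ft_force: [1.1, -0.2, -0.2]
grip_width: 0.691
t 8.8 pos [0.4912 0.0853 0.2269] F [ 1.0782 -0.1797 -0.2481] w 0.6910008153768497
axes x,y,z cols:
 [[-0.0011 -0.6919  0.722 ]
 [ 0.0001  0.722   0.6919]
 [-1.      0.0008 -0.0007]]
linear [ 0.0268 -0.2782 -0.2738]
twist [45.8979 -0.057  -0.0251]
```

```bash
python3 -m creep '[{"linear":[0,-0.02,-0.02],"twist":[5,0,0],"fingers":-0.4},{"linear":[0,-0.05,-0.05],"twist":[11,0,0],"fingers":-0.4},{"linear":[0,-0.08,-0.08],"twist":[17,0,0],"fingers":-0.4},{"linear":[0,-0.11,-0.11],"twist":[23,0,0],"fingers":-0.4},{"linear":[0,-0.14,-0.139],"twist":[29,0,0],"fingers":-0.4},{"linear":[0,-0.17,-0.168],"twist":[35,0,0],"fingers":-0.4},{"linear":[0,-0.2,-0.197],"twist":[41,0,0],"fingers":-0.4},{"linear":[0,-0.22,-0.216],"twist":[46,0,0],"fingers":-0.4}]'
python3 - <<'E'
from h import *
p,W=pts("wrist");cv2.imwrite(f"pics/wrist5.png",p[:,:,::-1])
to([.486,-.305,.20],[1,-.037])
for l in ["lever_boss","lever_eye","lever_balance"]:
    print(l,[( r["centre"],round(r["conf"],2)) for r in nets.place_of("wrist",l)][:2])
E
```

```text
time: 9.47
position: [0.4883, -0.2252, 0.2272]
tool_rot: [0.033, 1.571, -0.035]
ft_force: [-0.1, 0.8, 0.4]
grip_width: 0.702
t 9.5167 pos [ 0.4873 -0.2313  0.2275] F [-0.1952 -4.5232  1.1878] w 0.6980556398454828
axes x,y,z cols:
 [[-0.0003  0.0534  0.9986]
 [-0.0058  0.9986 -0.0534]
 [-1.     -0.0058  0.    ]]
linear [ 0.0279 -0.0735  0.0027]
twist [-0.942  -0.0022  0.3301]
lever_boss [([0.4908, -0.25, -0.0014], 0.84)]
lever_eye [([0.4831, -0.4431, -0.0025], 0.76)]
lever_balance [([0.4899, -0.3061, 0.0229], 0.78)]
```

View pics/wrist5.png

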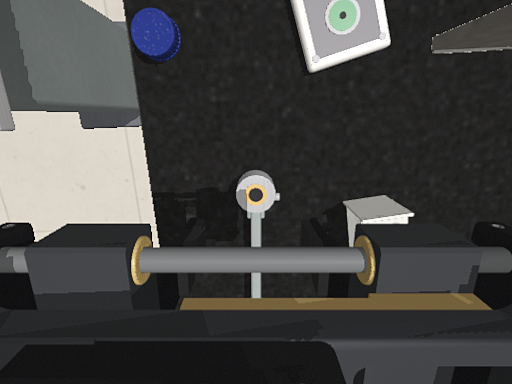

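The wrist view has the boss at (255,193), its brass bush showing, and the web running straight down the centre line to (256,298). I'll refine boss and web from depth.

```bash
python3 - <<'E'
from h import *
for c in ["wrist","top","side"]:
    p,W=pts(c)
    X,Y,Z=W[...,0],W[...,1],W[...,2]
    for name,y0,y1,zl,zh in [("web",-.42,-.285,.022,.042),("boss",-.285,-.21,.028,.048),("eye",-.47,-.425,.028,.048)]:
        m=(abs(X-.486)<.035)&(Y>y0)&(Y<y1)&(Z>zl)&(Z<zh)
        if m.sum()<8: print(c,name,m.sum());continue
        x,y=X[m],Y[m]
        print(c,name,m.sum(),"mid",(x.min()+x.max())/2,(y.min()+y.max())/2,"mean",x.mean(),y.mean(),np.median(Z[m]),
          ("fit",np.polyfit(y,x,1)) if name=="web" else (np.ptp(x),np.ptp(y)))
E
```

```text
wrist web 501 mid 0.4892267453837139 -0.34567006271045886 mean 0.48750660469400264 -0.34276895920726314 0.031060407924413447 ('fit', array([0.031 , 0.4981]))
wrist boss 1282 mid 0.4901694156736684 -0.254407130094427 mean 0.4903969286581855 -0.25002372825986885 0.03560941041814222 (np.float64(0.05088359902407402), np.float64(0.060855738791867425))
wrist eye 0
top web 92 mid 0.48611378658835963 -0.3659146516906453 mean 0.48528419058644795 -0.36330473522325707 0.03174142867557961 ('fit', array([0.0313, 0.4967]))
top boss 0
top eye 37 mid 0.4828425306254479 -0.4400184802396069 mean 0.4824303008034114 -0.4410667029103814 0.0353672079360261 (np.float64(0.024469341119509547), np.float64(0.029372431603780724))
side web 58 mid 0.48709272653906543 -0.3516217370944358 mean 0.4862779904052083 -0.34970574992864967 0.030446528614831492 ('fit', array([0.0253, 0.4951]))
side boss 77 mid 0.4905663097696058 -0.2535712006969677 mean 0.4898387411824957 -0.24631895734799583 0.03426174576419849 (np.float64(0.049232701978418225), np.float64(0.06235841650603513))
side eye 19 mid 0.48404222816586656 -0.44351426313049913 mean 0.48376678451326116 -0.4378809159012138 0.03282291328638831 (np.float64(0.023490636104416818), np.float64(0.030860857305605283))
```

```bash
python3 -c "
from h import *
to([.4883,-.3045,.10],[1,-.031])"
```

```text
t 9.8167 pos [ 0.49   -0.2192  0.2274] F [-0.349  -0.7293 -0.0377] w 0.6988445859782281
axes x,y,z cols:
 [[-0.0008  0.0314  0.9995]
 [ 0.001   0.9995 -0.0314]
 [-1.      0.001  -0.0008]]
linear [ 0.1273 -0.0854  0.0011]
twist [-0.0228 -0.0458 -0.0554]
```

```bash
python3 -m creep '[{"linear":[0.025,-0.02,0.001],"twist":[0,0,0],"fingers":-0.4},{"linear":[0.05,-0.04,0.001],"twist":[0,0,0],"fingers":-0.4},{"linear":[0.08,-0.06,0.001],"twist":[0,0,0],"fingers":-0.4},{"linear":[0.11,-0.075,0.001],"twist":[0,0,0],"fingers":-0.4},{"linear":[0.127,-0.085,0.001],"twist":[0,0,0],"fingers":-0.4},{"linear":[0.127,-0.085,0.001],"twist":[0,0,0],"fingers":-0.4},{"linear":[0.127,-0.085,0.001],"twist":[0,0,0],"fingers":-0.4},{"linear":[0.127,-0.085,0.001],"twist":[0,0,0],"fingers":-0.4}]'
python3 - <<'E'
from h import *
p,W=pts("wrist");cv2.imwrite(f"pics/wrist6.png",p[:,:,::-1])
to([.4883,-.3045,.016],[1,-.031])
X,Y,Z=W[...,0],W[...,1],W[...,2]
for name,y0,y1,zl,zh in [("web",-.42,-.285,.022,.042),("boss",-.285,-.21,.028,.048)]:
    m=(abs(X-.486)<.035)&(Y>y0)&(Y<y1)&(Z>zl)&(Z<zh);print(name,m.sum())
    if m.sum()>5: print((X[m].min()+X[m].max())/2,(Y[m].min()+Y[m].max())/2,X[m].mean(),Y[m].mean(),Y[m].max(),np.median(Z[m]))
for l in ["lever_boss","lever_balance"]:
    print(l,[( r["centre"],round(r["conf"],2)) for r in nets.place_of("wrist",l)][:2])
E
```

```text
time: 10.48
position: [0.4893, -0.3047, 0.1022]
tool_rot: [0.026, 1.569, -0.025]
ft_force: [-0.7, -0.3, 0.5]
grip_width: 0.699
t 10.5333 pos [ 0.4895 -0.3049  0.1026] F [ 0.5379 -0.8317  1.482 ] w 0.6965935419575789
axes x,y,z cols:
 [[ 0.0028  0.032   0.9995]
 [ 0.0001  0.9995 -0.032 ]
 [-1.      0.0002  0.0028]]
linear [ 0.0866  0.0003 -0.0015]
twist [-0.0604  0.1594 -0.0087]
web 1443
0.48917615681631743 -0.3410523328457049 0.48764290225157486 -0.3310073960814899 -0.28501220876376976 0.03162946406110556
boss 3589
0.4903386277430305 -0.25546782961967496 0.4902822861708725 -0.25236421216805033 -0.2259568371707127 0.03612363594673765
lever_boss []
lever_balance [([0.4951, -0.3071, 0.0223], 0.91)]
```

View pics/wrist6.png

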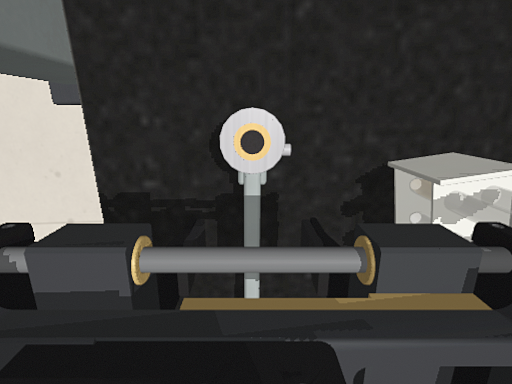

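Boss (252,142) sits on the centre line; its centre comes out at y≈-0.252, so the balance point is y≈-0.306. Descend.

```bash
python3 -m creep '[{"linear":[0.02,-0.001,-0.001],"twist":[0,0,0],"fingers":-0.4},{"linear":[0.045,-0.001,-0.001],"twist":[0,0,0],"fingers":-0.4},{"linear":[0.065,-0.001,-0.001],"twist":[0,0,0],"fingers":-0.4},{"linear":[0.08,-0.001,-0.001],"twist":[0,0,0],"fingers":-0.4},{"linear":[0.086,-0.001,-0.001],"twist":[0,0,0],"fingers":-0.4},{"linear":[0.086,-0.001,-0.001],"twist":[0,0,0],"fingers":-0.4},{"linear":[0.086,-0.001,-0.001],"twist":[0,0,0],"fingers":-0.4},{"linear":[0.086,-0.001,-0.001],"twist":[0,0,0],"fingers":-0.4}]'
python3 -c "
from h import *
to([.4883,-.306,.0155],[1,-.031])"
```

```text
time: 11.3
position: [0.488, -0.3074, 0.0166]
tool_rot: [0.026, 1.568, -0.028]
ft_force: [-0.5, 0.7, 0.4]
grip_width: 0.699
t 11.3 pos [ 0.488  -0.3074  0.0166] F [-0.4873  0.6865  0.4221] w 0.6993639816380129
axes x,y,z cols:
 [[ 0.0026  0.0342  0.9994]
 [-0.0008  0.9994 -0.0342]
 [-1.     -0.0008  0.0026]]
linear [0.0011 0.0015 0.0002]
twist [-0.1865  0.1491  0.0432]
```

```bash
python3 -m creep '[{"linear":[0.001,0.001,0],"twist":[0,0,0],"fingers":0},{"linear":[0.001,0.001,0],"twist":[0,0,0],"fingers":0.4},{"linear":[0.001,0.001,0],"twist":[0,0,0],"fingers":0.6},{"linear":[0.001,0.001,0],"twist":[0,0,0],"fingers":1},{"linear":[0.001,0.001,0],"twist":[0,0,0],"fingers":1},{"linear":[0.001,0.001,0],"twist":[0,0,0],"fingers":1},{"linear":[0.001,0.001,0],"twist":[0,0,0],"fingers":1},{"linear":[0.001,0.001,0],"twist":[0,0,0],"fingers":1}]' 45
python3 -m creep '[{"linear":[0,0,0],"twist":[0,0,0],"fingers":1},{"linear":[0,0,0],"twist":[0,0,0],"fingers":1},{"linear":[0,0,0],"twist":[0,0,0],"fingers":1},{"linear":[0,0,0],"twist":[0,0,0],"fingers":1}]'
python3 -c "
from h import *
to([.4883,-.306,.0155],[1,-.031])"
```

```text
time: 11.97
position: [0.487, -0.306, 0.0141]
tool_rot: [0.027, 1.57, -0.027]
ft_force: [2.2, -0.6, -1.4]
grip_width: 0.182
time: 12.3
position: [0.4872, -0.3061, 0.0141]
tool_rot: [0.027, 1.57, -0.027]
ft_force: [0.8, -0.6, -1.1]
grip_width: 0.155
t 12.3 pos [ 0.4872 -0.3061  0.0141] F [ 0.8318 -0.5598 -1.1199] w 0.15478726498271492
axes x,y,z cols:
 [[ 0.0006  0.0345  0.9994]
 [-0.0002  0.9994 -0.0345]
 [-1.     -0.0001  0.0006]]
linear [-0.0014  0.0001  0.0011]
twist [-0.2029  0.0338  0.0083]
```

Gripped at 13.5 mm, matching the web. Gentle lift, then check level.

```bash
python3 -m creep '[{"linear":[-0.003,0,0],"twist":[0,0,0],"fingers":1},{"linear":[-0.008,0,0],"twist":[0,0,0],"fingers":1},{"linear":[-0.015,0,0],"twist":[0,0,0],"fingers":1},{"linear":[-0.022,0,0],"twist":[0,0,0],"fingers":1},{"linear":[-0.03,0,0],"twist":[0,0,0],"fingers":1},{"linear":[-0.03,0,0],"twist":[0,0,0],"fingers":1},{"linear":[-0.03,0,0],"twist":[0,0,0],"fingers":1},{"linear":[-0.03,0,0],"twist":[0,0,0],"fingers":1}]'
cat > lev.py <<'E'
from h import *
# lever pose relative to TCP from depth; uses band between lever heights
def lev(cams=("wrist","top","side"),pic=None):
    for c in cams:
        p,W=pts(c)
        if pic: cv2.imwrite(f"pics/{c}{pic}.png",p[:,:,::-1])
        s,t,Rm=st()
        L=(W-t)@Rm   # tool coords: x down, y along web toward boss, z jaw
        g=L.copy()
        up=-L[...,0]
        for name,y0,y1 in [("boss",.015,.09),("web",-.11,-.012),("eye",-.155,-.118)]:
            m=(abs(L[...,2])<.03)&(L[...,1]>y0)&(L[...,1]<y1)&(up>-.012)&(up<.035)
            if m.sum()<8: print(c,name,m.sum());continue
            zt=np.percentile(W[...,2][m],90);q=m&(W[...,2]>zt-.005)
            print(c,name,q.sum(),"ztop",np.median(W[...,2][q]),"tool y range",L[...,1][q].min(),L[...,1][q].max(),"mean",L[...,1][q].mean(),"jawz",L[...,2][q].mean(),"world",W[q].mean(0))
            if name=="web":print("   slope z/y",np.polyfit(L[...,1][q],W[...,2][q],1)[0],"jaw/y",np.polyfit(L[...,1][q],L[...,2][q],1)[0])
    print("tcp",t,"F",s["ft_force"],"M",s["torque"],"w",s["grip_width"])
E
python3 -c "
from lev import *
lev(pic=7)"
```

```text
time: 12.97
position: [0.4868, -0.3058, 0.0441]
tool_rot: [0.027, 1.57, -0.027]
ft_force: [0.1, 0.0, -3.3]
grip_width: 0.156
wrist boss 9266 ztop 0.0655035971182621 tool y range 0.01512614032524163 0.08035028923518414 mean 0.05535964968366733 jawz -0.00033859854535412055 world [ 0.4882 -0.2505  0.0655]
wrist web 532 ztop 0.060968790454274044 tool y range -0.026841420938230453 -0.012051099664052661 mean -0.01871756779572249 jawz -0.00039713913305775207 world [ 0.4856 -0.3245  0.0608]
   slope z/y 0.007214379245944926 jaw/y -0.036996700651666256
wrist eye 0
top boss 27 ztop 0.06722697871560923 tool y range 0.045968729047297076 0.07754285637192611 mean 0.065040250065244 jawz 0.008757948241012338 world [ 0.4976 -0.2411  0.0679]
top web 9 ztop 0.06313864351008514 tool y range -0.10615019649736801 -0.08956825132510965 mean -0.0982102607281799 jawz -0.003973298399394588 world [ 0.4792 -0.4038  0.0637]
   slope z/y 0.08068721151776496 jaw/y -0.3310277809130682
top eye 19 ztop 0.06904335410963491 tool y range -0.14891329478195006 -0.12489192274000763 mean -0.13664435833775154 jawz -0.0016729827488902362 world [ 0.4802 -0.4423  0.0686]
side boss 69 ztop 0.06483289085115818 tool y range 0.015084620086892823 0.0821095400792426 mean 0.05535075403521426 jawz 0.0006257371309829141 world [ 0.4891 -0.2505  0.065 ]
side web 5
side eye 1
tcp [ 0.4866 -0.3058  0.0436] F [ 0.3978 -0.9589 -3.4498] M [-0.135   0.0673  0.    ] w 0.15488609370114778
```

View pics/side7.png

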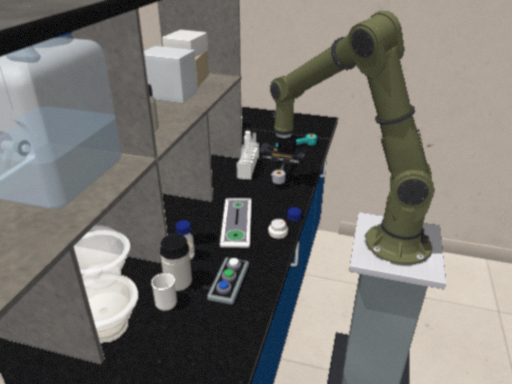

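View pics/wrist7.png

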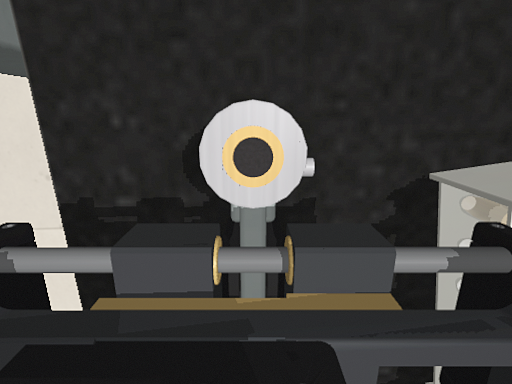

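The lever is up 30 mm: boss top at 65 mm and eye top at 67-69 mm, so it's level within about 1°, and the side view shows the bench undisturbed. Now pin down the windows by colour.

```bash
python3 - <<'E'
from h import *
for c in ["top","side"]:
    p,W=pts(c);m=viewer.camera_params(c);K=m["K"];T=m["cam_to_world"]
    h=cv2.cvtColor(p,cv2.COLOR_RGB2HSV)
    g=((h[...,0]>45)&(h[...,0]<85)&(h[...,1]>50)&(h[...,2]>60)).astype(np.uint8)
    n,l,s,ce=cv2.connectedComponentsWithStats(g)
    for i in range(1,n):
        if s[i,4]<10: continue
        x,y,w,hh=s[i,:4]; u=x+(w-1)/2;v=y+(hh-1)/2
        d=T[:3,:3]@np.linalg.inv(K)@[u,v,1];P=T[:3,3]+d*(.019-T[2,3])/d[2]
        print(c,s[i],P)
for l in ["window_large","window_small"]:
    for c in ["top","side"]:
        print(l,c,[( r["centre"],round(r["conf"],2)) for r in nets.place_of(c,l)][:1])
to([.56,.08,.2],[1,0])
E
```

```text
top [237 165   6   7  35] [ 0.5969 -0.0504  0.019 ]
top [189 174  13  14 137] [0.5466 0.1326 0.019 ]
top [139 189   7   7  44] [0.5013 0.3485 0.019 ]
side [308 133   7   5  20] [ 0.4417 -0.7517  0.019 ]
side [234 203   8   4  27] [ 0.6007 -0.0475  0.019 ]
side [227 230  17  10 137] [0.5508 0.1333 0.019 ]
side [224 268  10  10  79] [0.5093 0.322  0.019 ]
window_large top []
window_large side [([0.5522, 0.135, 0.0146], 0.77)]
window_small top [([0.5962, -0.0478, 0.0212], 0.96)]
window_small side [([0.5963, -0.0479, 0.0229], 0.62)]
t 13.4167 pos [ 0.4868 -0.306   0.0439] F [-0.3578 -0.6747 -3.0929] w 0.15534813118388854
axes x,y,z cols:
 [[-0.0002  0.0346  0.9994]
 [ 0.0001  0.9994 -0.0346]
 [-1.      0.0001 -0.0002]]
linear [-0.1561  0.3883  0.0598]
twist [-1.9806 -0.0127 -0.0044]
```

```bash
python3 -m creep '[{"linear":[-0.015,0,0],"twist":[0,0,0],"fingers":1},{"linear":[-0.035,0,0],"twist":[0,0,0],"fingers":1},{"linear":[-0.055,0.01,0.002],"twist":[-1,0,0],"fingers":1},{"linear":[-0.075,0.03,0.005],"twist":[-2,0,0],"fingers":1},{"linear":[-0.09,0.055,0.009],"twist":[-3,0,0],"fingers":1},{"linear":[-0.1,0.08,0.013],"twist":[-4,0,0],"fingers":1},{"linear":[-0.1,0.105,0.018],"twist":[-5,0,0],"fingers":1},{"linear":[-0.1,0.13,0.022],"twist":[-6,0,0],"fingers":1}]'
python3 -c "
from h import *
to([.5632,.0826,.113],[.9686,.2485])"
```

```text
time: 14.08
position: [0.5141, -0.176, 0.1452]
tool_rot: [-0.055, 1.568, 0.055]
ft_force: [0.2, -0.2, -4.7]
grip_width: 0.156
t 14.0833 pos [ 0.5141 -0.176   0.1452] F [ 0.23   -0.2046 -4.6598] w 0.1557967846131615
axes x,y,z cols:
 [[ 0.0024 -0.0706  0.9975]
 [ 0.0001  0.9975  0.0706]
 [-1.     -0.0001  0.0024]]
linear [0.0323 0.2544 0.0671]
twist [-10.3435   0.1384   0.0173]
```

```bash
python3 -m creep '[{"linear":[0,0.025,0.006],"twist":[-1,0,0],"fingers":1},{"linear":[0,0.05,0.013],"twist":[-2,0,0],"fingers":1},{"linear":[0,0.08,0.021],"twist":[-4,0,0],"fingers":1},{"linear":[0,0.11,0.029],"twist":[-5,0,0],"fingers":1},{"linear":[0,0.14,0.037],"twist":[-6,0,0],"fingers":1},{"linear":[0,0.17,0.045],"twist":[-7,0,0],"fingers":1},{"linear":[0,0.195,0.052],"twist":[-8,0,0],"fingers":1},{"linear":[0,0.215,0.057],"twist":[-9,0,0],"fingers":1}]'
python3 -m creep '[{"linear":[0,0.015,0.003],"twist":[-1,0,0],"fingers":1},{"linear":[0,0.022,0.005],"twist":[-1,0,0],"fingers":1},{"linear":[0,0.022,0.005],"twist":[-1,0,0],"fingers":1},{"linear":[0,0.022,0.005],"twist":[-1,0,0],"fingers":1},{"linear":[0,0.022,0.005],"twist":[-1,0,0],"fingers":1}]'
python3 -c "
from h import *
to([.5632,.0826,.113],[.9686,.2485])"
```

```text
time: 14.75
position: [0.5553, 0.0445, 0.144]
tool_rot: [-0.18, 1.563, 0.182]
ft_force: [1.0, -0.8, -4.6]
grip_width: 0.156
time: 15.17
position: [0.555, 0.0618, 0.1441]
tool_rot: [-0.191, 1.563, 0.189]
ft_force: [0.8, -0.4, -3.4]
grip_width: 0.157
t 15.1667 pos [0.555  0.0618 0.1441] F [ 0.8164 -0.3861 -3.362 ] w 0.15657083670819705
axes x,y,z cols:
 [[ 0.     -0.2394  0.9709]
 [-0.0011  0.9709  0.2394]
 [-1.     -0.001  -0.0002]]
linear [0.0311 0.0183 0.013 ]
twist [-0.5377 -0.0141  0.0587]
```

```bash
python3 -m creep '[{"linear":[0.005,0.006,0.004],"twist":[-0.5,0,0],"fingers":1},{"linear":[0.012,0.012,0.009],"twist":[-0.5,0,0],"fingers":1},{"linear":[0.02,0.018,0.013],"twist":[-0.5,0,0],"fingers":1},{"linear":[0.027,0.018,0.013],"twist":[-0.5,0,0],"fingers":1},{"linear":[0.031,0.018,0.013],"twist":[-0.5,0,0],"fingers":1},{"linear":[0.031,0.018,0.013],"twist":[-0.5,0,0],"fingers":1},{"linear":[0.031,0.018,0.013],"twist":[-0.5,0,0],"fingers":1},{"linear":[0.031,0.018,0.013],"twist":[-0.5,0,0],"fingers":1}]'
python3 - <<'E'
from lev import *
lev(pic=8)
to([.5632,.0826,.113],[.9686,.2485])
for c in ["top","side","wrist"]:
  for l in ["lever_boss","lever_eye","window_large","window_small"]:
    print(c,l,[( r["centre"],round(r["conf"],2)) for r in nets.place_of(c,l)][:2])
E
```

```text
time: 15.83
position: [0.5635, 0.0844, 0.1132]
tool_rot: [-0.199, 1.561, 0.198]
ft_force: [1.3, 0.2, -3.9]
grip_width: 0.157
wrist boss 9249 ztop 0.1350997003170764 tool y range 0.015060956134788797 0.08037520926506951 mean 0.055327384832719415 jawz -0.0001841684514445459 world [0.5496 0.138  0.1351]
wrist web 531 ztop 0.13054963147213824 tool y range -0.02694565635834138 -0.01200383056893304 mean -0.018714498902660335 jawz -0.0002724131778126459 world [0.568  0.0662 0.1304]
   slope z/y 0.02098199955048619 jaw/y -0.03331326764751381
wrist eye 0
top boss 0
top web 45 ztop 0.1332915893368969 tool y range -0.10914724437122679 -0.03636442443558326 mean -0.0732727188799799 jawz -0.0012983685978269139 world [0.5807 0.0132 0.1333]
   slope z/y -0.0031358880513490768 jaw/y 0.019707133469897282
top eye 30 ztop 0.1355552228681619 tool y range -0.14899584551332998 -0.11853683816157 mean -0.13590200969466515 jawz -0.001561661104718673 world [ 0.5961 -0.0475  0.1362]
side boss 114 ztop 0.1353673639733574 tool y range 0.015234486787057477 0.08754856159024 mean 0.05761977443078013 jawz 0.000501074
[... 542 characters left out ...]
0.2504]
 [-1.      0.0001  0.001 ]]
linear [ 0.0006 -0.0018 -0.0009]
twist [ 0.1122  0.0571 -0.0044]
top lever_boss [([0.4272, -0.7056, 0.0032], 0.76)]
top lever_eye [([0.6008, -0.0454, 0.0991], 0.72), ([0.5711, -0.5692, -0.0026], 0.66)]
top window_large []
top window_small [([0.5959, -0.0498, 0.0204], 0.75)]
side lever_boss [([0.5459, 0.1354, 0.0974], 0.82), ([0.4327, -0.7098, -0.0019], 0.66)]
side lever_eye [([0.5695, -0.5709, 0.0007], 0.8)]
side window_large [([0.5503, 0.1349, 0.0155], 0.6)]
side window_small [([0.6005, -0.0447, 0.0213], 0.71)]
wrist lever_boss [([0.5642, 0.0817, 0.1221], 0.53)]
wrist lever_eye []
wrist window_large []
wrist window_small [([0.5659, 0.0805, 0.1183], 0.57)]
```

View pics/side8.png

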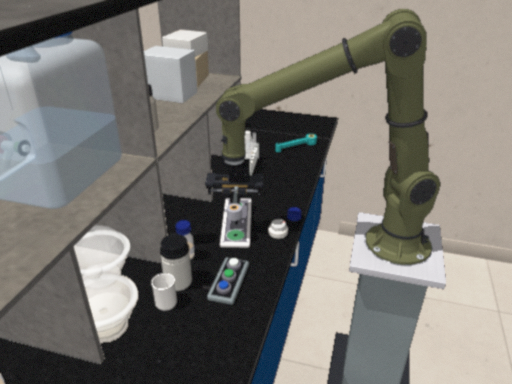

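View pics/wrist8.png

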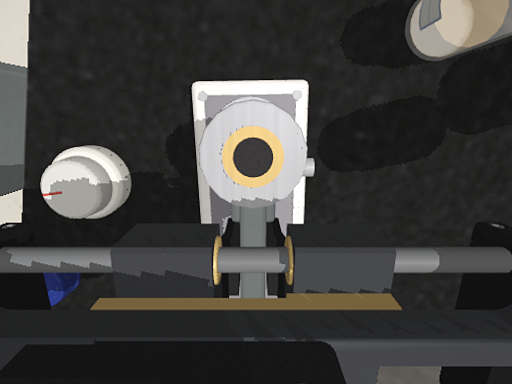

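View pics/top8.png

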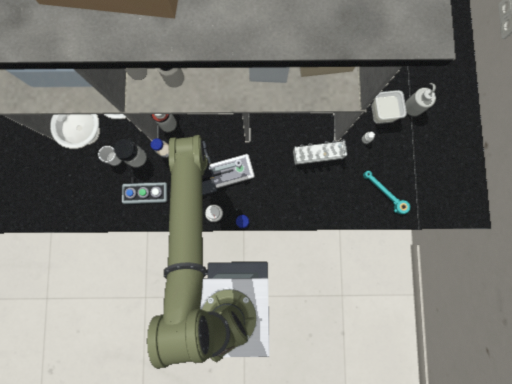

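The boss is over the large window and the eye over the small one, within about 2 mm. Boss top is 135.1 mm and eye top about 135.6 mm, so the underside is ≈80 mm above the gauge. One 2 mm trim, then settle and check.

```bash
python3 -m creep '[{"linear":[0,-0.001,0],"twist":[0,0,0],"fingers":1},{"linear":[0,-0.0015,0],"twist":[0,0,0],"fingers":1},{"linear":[0,-0.0015,0],"twist":[0,0,0],"fingers":1},{"linear":[0,-0.0015,0],"twist":[0,0,0],"fingers":1},{"linear":[0,-0.0015,0],"twist":[0,0,0],"fingers":1},{"linear":[0,-0.0015,0],"twist":[0,0,0],"fingers":1},{"linear":[0,-0.0015,0],"twist":[0,0,0],"fingers":1},{"linear":[0,-0.0015,0],"twist":[0,0,0],"fingers":1}]'
python3 - <<'E'
from lev import *
lev(cams=("wrist","top"))
to([.5632,.0826,.113],[.9686,.2485])
print(readout.get_state()["qd"])
E
```

```text
time: 17.25
position: [0.5636, 0.0833, 0.113]
tool_rot: [-0.199, 1.562, 0.199]
ft_force: [-0.9, 0.7, -4.2]
grip_width: 0.158
wrist boss 9247 ztop 0.13472109400811244 tool y range 0.01504931063485158 0.0803426596874552 mean 0.0553054852706412 jawz -0.00019623586536238576 world [0.5496 0.1369 0.1347]
wrist web 531 ztop 0.1301465068059136 tool y range -0.02685124072377664 -0.01201668250861054 mean -0.018775197112913956 jawz -0.00021691931645039384 world [0.5682 0.0652 0.13  ]
   slope z/y 0.013975978550830633 jaw/y -0.024215425422610296
wrist eye 0
top boss 0
top web 63 ztop 0.13091136853445207 tool y range -0.10999156011515011 -0.032217172927982665 mean -0.07111909970624833 jawz -0.0011433684643238635 world [0.5804 0.0142 0.1309]
   slope z/y -0.008132007520959213 jaw/y -0.001194131406860139
top eye 25 ztop 0.13538678382152325 tool y range -0.14978029362179482 -0.12574691501290283 mean -0.13810657090557635 jawz -0.0005317490178886126 world [ 0.5978 -0.0505  0.1365]
tcp [0.5636 0.0834 0.1131] F [-0.7743 -0.3849 -3.6083] M [-0.0843  0.0185  0.0109] w 0.15584875734405929
t 17.35 pos [0.5636 0.0834 0.1131] F [-0.7743 -0.3849 -3.6083] w 0.15584875734405929
axes x,y,z cols:
 [[ 0.     -0.2508  0.968 ]
 [ 0.      0.968   0.2508]
 [-1.      0.      0.    ]]
linear [ 0.0001 -0.0006 -0.0006]
twist [ 0.1343  0.0013 -0.0008]
[-0.0002  0.0011 -0.0006  0.001   0.0004 -0.0025  0.0012]
```

Still, level and aligned within about 1 mm. Handing in.

```bash
python3 -c "
from bench import job
print(job.close_job())"
```

```text
the job is handed in; nothing more can be done
None
```

I pressed green, then white, then blue, and the lever is now held level about 8 cm above the gauge. I handed the job in at about 17.4 s of the 61 s allowed.

- **Keys:** Each went down to the same hard stop, with the fingertips at about 39 mm and the last readings at 14, 19.5 and 11 N. Pictures afterwards showed all three keys back up.
- **Lever:** I gripped the steel lever at its balance point with 45 N. The jaws stopped at 13.5 mm, which matches the 14 mm web. The first check after lifting showed at most about 1° of tilt.
- **Final pose:** The underside is about 80 mm above the gauge. Boss and eye are within about 2 mm of their window centres, and the two tops differ by about 1 mm over 190 mm. The joints were nearly still, and the force reading was about the lever's weight.
- **Surroundings:** The other things looked unmoved in the pictures taken just before the last 2 mm correction. I compared them by eye only.

**Checks that disagreed:**
- The wrist-camera networks gave nonsense matches for the lever and windows at the final pose, so I went by depth and the other cameras.
- The top camera could not see the boss at the end because the arm covered it. The boss position comes from the wrist and side views.
- The two cameras' colour fits for the window centres differed by about 4 mm, so I averaged them with the networks' results.

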